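Slide the blank sheet into its holder on the tub lid and latch it

ROBOT

A 6-joint arm with a two-finger parallel gripper is mounted at the origin on the work surface. World frame = base frame: x ahead of the robot, y to its left, z up, the work surface at z = 0. Lengths are in m, angles in rad, forces in N, time in s.
With the tool pointing down it reaches from about 0.25 to 0.725 m from the base axis. Payload 4 kg.
Tool frame: the origin (TCP) lies midway between the tips of the shut fingers; the grasp point (between the pads) lies 19 mm behind it; z points along the fingers, y is the direction in which the jaws open and shut (so a half turn about z gives the same grasp; the last joint's range is limited). The gripper opens to 85 mm and grips with 20 to 120 N. Pads are 22 mm wide; open, the fingers measure 114 mm over their backs; the gripper's body (76 mm by 85 mm) begins 54 mm behind the grasp point. The pads swing forward as they close: fully open they stand 13 mm farther back than shut.
Start: joints at [1.302, 0.241, 0.005, 1.335, 0, 1.571], TCP at [0.133, 0.482, 0.231] pointing down, gripper open.
Joint ranges: [-2.72, 2.72], [-1.05, 1.87], [-1.09, 1.28], [-1.99, 2.15], [-1.42, 1.44], [-3.14, 3.14]. Speed limits (rad/s): [2.79, 2.79, 3.14, 3.14, 3.14, 3.14].

INTERFACE

Orientations are given as a unit quaternion [x, y, z, w].
In Python, from workcell import monitor, cams, order gives the robot as it stands.
- The arm moves only by the tool send_rows, never from a script. Its argument "moves" is a list of rows, each a list of 4 numbers: the shift along the tool's x, y, z as a fraction of full scale, then the turn about the tool's z as a fraction of full scale. A call has 1 to 20 rows; each row shifts and turns the commanded pose from where the row before left it, along the tool's axes as they then stand; what a row does not reach is not made up. Full scale, the value 1, is 100 cm for a shift and 0.1 rad for a turn. A row lasts 1/10 s, in which the tool goes at most 50 mm and 8.59 degrees, less where a joint would pass 70% of its speed; a pose out of reach is approached as far as the arm can. A call with a number of a shift or a turn outside -1 to 1 is refused whole. A call with a gripper value outside its range is refused whole. "claw" is the gripper's target within -1 to 1 (fully open at 1, half-way at 0, shut at -1), set as the call begins (left out, the last holds). The fingers move at their own pace and stop on an object; the grip force is fixed at half the most. Time passes only in rows, so rows that do not move let the fingers close. It gives the time, the measured TCP pose, the force and the opening at its end, in the units of the state.
- monitor.get_obs(): the state, without advancing time (a new reading comes with each control period).
- cams.camera(name): name is "side" or "top"; returns (picture, depth): 480x640x3 uint8, blue, green, red; 480x640 float32, m along the optical axis (not along the pixel's ray), 0 where there is no reading.
- cams.camera_info(name): a dict with "intrinsics" (3x3 intrinsics, pixels), "T" (4x4, takes a point from camera to world coordinates). Camera axes: x right, y up, looking along -z (the intrinsics and any distortion apply to the point x, -y, -z); pixel columns grow to the right and rows downward; lengths in m; the calibration is good to about 2 mm. A picture is of the moment at which its call begins. camera_info takes no time and is no camera call.
- order.job_done(): hands the job in, once; it reports no verdict.
The state is a dict: "clock": time; "joint_pos": joint angles; "joint_vel": joint speeds; "tau": joint torques, N m; "eef_pos": TCP position; "tool_rot": TCP orientation; "ft_force": force on the tool from outside, world axes, zero at the start; "ft_torque": the same for the moment, N m; "grip_width": finger opening in m.
Only numpy, scipy, OpenCV 4.12 (cv2) and the standard library are available. Lean on these libraries where they do the work, as an engineer would, in place of code of your own. Each camera call takes 0.05 s, during which the arm holds its last target.

TASK

On the lid of the shallow storage tub, drag the thin loose sheet into the flat metal holder by pressing gently on its top and sliding it, never by pushing its edges or lifting it, until it is fully home against the end stop. Then push the latch fully across behind it, let go and leave the sheet in place. The sheet is brittle and the holder light: keep every press and push under 30 N, and leave the other things on the bench and lid where they are.

Things in the scene. Friction and masses are not known exactly. Their poses are not given: they have to be found in the camera images.
- sheet_top (a point): middle of the top of a loose, stiff, off-white plastic sheet, 100 mm (its x) by 120 mm (its y), 3 mm thick, about 45 g, flat on the tub's grey lid before the holder's mouth, a little skewed; z up. Too wide and thin to grasp. Its underside is slick (friction on the lid about 0.15), its face matt (about 1 under a finger). It goes in with sheet x along holder x
- slot_mouth (a point): point on the lid's top at the middle of the mouth of the flat aluminium holder fixed on the lid. x is the way in, y left, z up: the holder's frame. Side walls stand at y = +-61.5 mm from x = 28 to 101 mm, flaring to about +-76 mm at x = 0. Lips on them reach in over the sheet to y = +-55 mm, undersides 5 mm and tops 8 mm above the lid; between the lips the top is open
- slot_stop (a point): point on the lid's top at the middle of the end stop's face, 100 mm along the holder's x from the mouth; the stop is 8 mm high. A sheet fully home touches it, so its middle is 50 mm before this point, y = 0, and its rear edge is at the mouth line, x = 0
- latch (a joint): travel of the latch in m: 0 open, 0.045 fully across; it starts open or nearly so. A flat steel tongue, 10 mm wide, 2 to 7 mm above the lid, at x = -4 to -14 mm in the holder's frame, sliding along its -y; its tip is at y = 80 mm open, 35 mm closed. It takes about 1.5 N to slide, stays where left, and jams on a sheet that is not home
- latch_post (a point): middle of the top of the latch's black upright round post, 16 mm in diameter, standing from 7 mm to 32 mm above the lid, at x = -9 mm and y = 138 mm in the holder's frame when the latch is open; it moves with the latch towards -y to 93 mm
- tape_roll: bystander: cardboard-coloured ring lying on the lid, 72 mm across, 24 mm high; origin at centre of underside
- jar: bystander: small clear jar on the lid, 48 mm across, 55 mm high; origin at centre of underside
- eraser: bystander: dark rubber block 50 by 22 by 14 mm on the lid; origin at centre of underside
- mug: bystander: white mug, 80 mm across, 90 mm high; origin at centre of underside
- screwdriver: bystander: screwdriver lying on the bench; origin under its middle
- spray: bystander: white bottle, 64 mm across, 170 mm high; origin at centre of underside
- tub: the shallow tub, fixed to the bench; origin at the centre of its underside, same axes as the holder; lid top 90 mm above the bench
Mind the look-alikes: they are no part of the job. Of the things that look like the part that bears sheet_top, the middle-sized one is meant.

How it is judged:
By the outcome, as a careful person would: the job done as asked, in the order asked, and still so for the second after the job is handed in, with the robot touching nothing.
It also fails if it takes over 58 s, if anything falls off the work surface, if the arm or the gripper's body presses on something with over 40 N, if the wrist force passes 120 N, or if a joint passes its speed limit or range.

## Working session

There is one attempt and no reset: what is moved stays moved. The work goes in short steps, Python scripts to look and compute and a tool call to move; the robot and the scene stay as the last step left them, time stands still between calls to the robot, and variables do not carry over. Pictures are saved under pics/ and viewed, and the job is handed in when it is done.

Besides the shell and the picture viewer there is one more tool, called after "Call:" by a JSON object that holds its "name" and its "arguments". send_rows: Moves the arm, as the interface text tells. Its arguments: {"type":"object","properties":{"moves":{"type":"array","items":{"type":"array","items":{"type":"number","minimum":-1,"maximum":1}}},"claw":{"type":"number"}},"required":["moves"]}

```bash
ls; mkdir -p pics; python3 - <<'E'
from workcell import monitor, cams
import cv2,numpy as np
np.set_printoptions(precision=4,suppress=True)
for n in("side","top"):
    p,d=cams.camera(n); cv2.imwrite(f"pics/{n}0.png",p); np.savez(f"{n}0.npz",p=p,d=d)
    i=cams.camera_info(n); print(n,i)
print(monitor.get_obs())
E
```

```text
pics
side {'intrinsics': array([[512.4813,   0.    , 321.4797],
       [  0.    , 512.4813, 230.2116],
       [  0.    ,   0.    ,   1.    ]]), 'T': array([[-0.9934,  0.0611, -0.0966,  0.3752],
       [-0.1124, -0.678 ,  0.7264,  1.055 ],
       [-0.0211,  0.7325,  0.6804,  1.0796],
       [ 0.    ,  0.    ,  0.    ,  1.    ]])}
top {'intrinsics': array([[466.7765,   0.    , 316.689 ],
       [  0.    , 466.7765, 234.3991],
       [  0.    ,   0.    ,   1.    ]]), 'T': array([[-0.0055,  0.9928, -0.1199,  0.3843],
       [-1.    , -0.0057, -0.0015,  0.0085],
       [-0.0022,  0.1199,  0.9928,  1.1858],
       [ 0.    ,  0.    ,  0.    ,  1.    ]])}
{'clock': 0.1, 'joint_pos': array([ 1.302 ,  0.2413,  0.0038,  1.3352, -0.    ,  1.5708]), 'joint_vel': array([ 0.0002, -0.0035,  0.0027,  0.0005,  0.0008,  0.0007]), 'tau': array([  0.0002, -37.3137,  25.301 ,   0.0108,   0.    ,   0.    ]), 'eef_pos': array([0.1326, 0.4815, 0.2305]), 'tool_rot': array([ 0.134 ,  0.991 , -0.0009, -0.0001]), 'ft_force': array([1.0639, 0.15  , 0.5112]), 'ft_torque': array([0.0026, 0.0025, 0.0056]), 'grip_width': 0.08556916706753183}
```

View pics/top0.png

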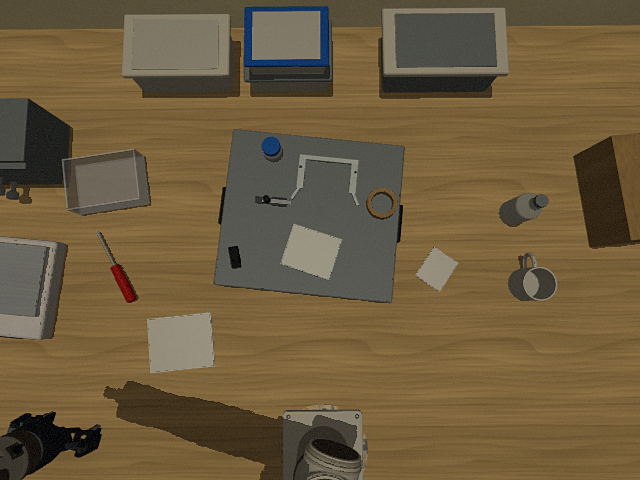

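View pics/side0.png

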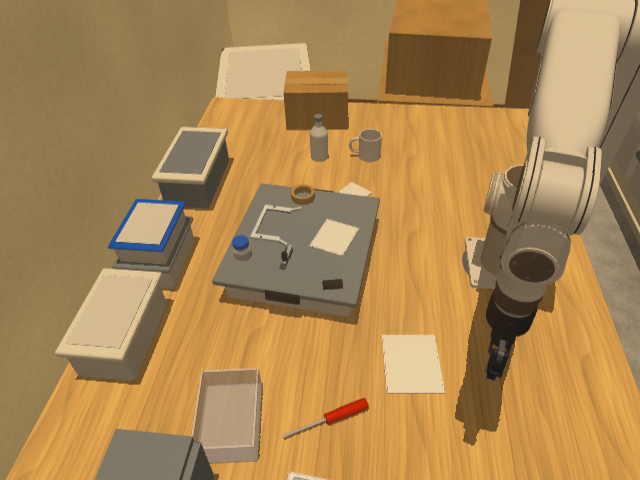

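In the top view three pale sheets are visible: one on the lid at (311,251), a small one on the bench at (437,269) and a large one on the bench at (181,343). The middle-sized one lies on the grey lid before the mouth, so it fits the description. I'll confirm it in a crop and measure.

```bash
cat > h.py <<'E'
import numpy as np,cv2
from workcell import monitor,cams
np.set_printoptions(precision=4,suppress=True)
def load(n,k): 
    z=np.load(f"{n}{k}.npz"); return z['p'],z['d']
def snap(n,k):
    p,d=cams.camera(n); cv2.imwrite(f"pics/{n}{k}.png",p); np.savez(f"{n}{k}.npz",p=p,d=d); return p,d
def ray(n,uv):
    i=cams.camera_info(n);K=i["intrinsics"];T=i["T"]
    uv=np.atleast_2d(np.asarray(uv,float))
    c=np.c_[(uv[:,0]-K[0,2])/K[0,0],-(uv[:,1]-K[1,2])/K[1,1],-np.ones(len(uv))]
    return T[:3,3],c@T[:3,:3].T
def onz(n,uv,z):
    o,r=ray(n,uv); return o+r*((z-o[2])/r[:,2])[:,None]
def depthpt(n,d,uv):
    o,r=ray(n,uv); uv=np.atleast_2d(uv).astype(int); return o+r*d[uv[:,1],uv[:,0]][:,None]
def tri(a,ua,b,ub):
    o1,r1=ray(a,ua);o2,r2=ray(b,ub)
    A=np.c_[r1[0],-r2[0]]; s=np.linalg.lstsq(A,o2-o1,rcond=None)[0]
    p1=o1+r1[0]*s[0];p2=o2+r2[0]*s[1]; return (p1+p2)/2,np.linalg.norm(p1-p2)
def proj(n,P):
    i=cams.camera_info(n);K=i["intrinsics"];T=i["T"]
    c=(np.atleast_2d(P)-T[:3,3])@T[:3,:3]
    return np.c_[K[0,0]*c[:,0]/-c[:,2]+K[0,2],K[1,1]*-c[:,1]/-c[:,2]+K[1,2]]
def quad(n,p,roi):
    x0,y0,x1,y1=roi; g=cv2.cvtColor(p,cv2.COLOR_BGR2GRAY); m=np.zeros_like(g)
    m[y0:y1,x0:x1]=(g[y0:y1,x0:x1]>TH[n])*255
    cs,_=cv2.findContours(m,cv2.RETR_EXTERNAL,cv2.CHAIN_APPROX_NONE)
    c=max(cs,key=cv2.contourArea); return c,cv2.minAreaRect(c)
TH={"top":150,"side":170}
E
python3 - <<'E'
from h import *
for n,roi,f in(("top",(210,120,410,305),4),("side",(210,170,390,330),4)):
    p,d=load(n,0);x0,y0,x1,y1=roi
    cv2.imwrite(f"pics/{n}0c.png",cv2.resize(p[y0:y1,x0:x1],None,fx=(800/(x1-x0)) if (y1-y0)*800/(x1-x0)<=600 else 600/(y1-y0),fy=(800/(x1-x0)) if (y1-y0)*800/(x1-x0)<=600 else 600/(y1-y0),interpolation=cv2.INTER_CUBIC))
    print(n,(800/(x1-x0)),600/(y1-y0))
p,d=load("top",0)
print(p[251,311],p[230,350],p[162,330])
for uv in((311,251),(250,250),(270,180),(380,270),(240,140),(395,155),(330,175)): print(uv,depthpt("top",d,uv))
ps,ds=load("side",0)
print(ps[236,335],ps[270,300])
for uv in((335,236),(300,270),(350,280)): print(uv,depthpt("side",ds,uv))
E
```

```text
top 4.0 3.2432432432432434
side 4.444444444444445 3.75
[131 149 153] [81 86 84] [34 37 37]
(311, 251) [[0.4768 0.0236 0.0957]]
(250, 250) [[0.4807 0.1677 0.088 ]]
(270, 180) [[0.649  0.1215 0.0886]]
(380, 270) [[ 0.4321 -0.1387  0.0825]]
(240, 140) [[0.7488 0.1951 0.0883]]
(395, 155) [[ 0.7089 -0.1801  0.0888]]
(330, 175) [[ 0.6601 -0.0227  0.0898]]
[161 204 229] [ 99 117 124]
(335, 236) [[0.475  0.0223 0.0933]]
(300, 270) [[0.5542 0.1584 0.0928]]
(350, 280) [[0.4219 0.1768 0.0882]]
```

View pics/top0c.png

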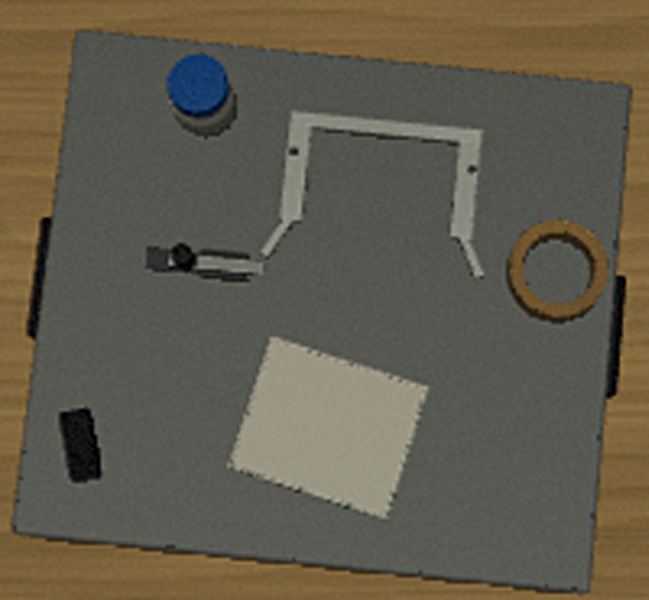

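View pics/side0c.png

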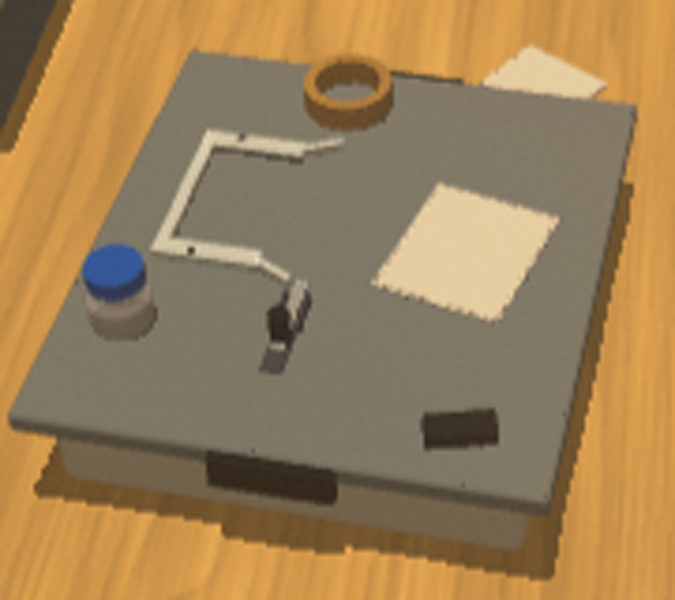

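```bash
cat >> h.py <<'E'
def linefit(pts): # total LS, returns point, dir
    vx,vy,x,y=cv2.fitLine(np.asarray(pts,np.float32),cv2.DIST_HUBER,0,.01,.01).ravel(); return np.array([x,y]),np.array([vx,vy])
def inter(a,b):
    s=np.linalg.solve(np.c_[a[1],-b[1]],b[0]-a[0]); return a[0]+a[1]*s[0]
def sheet(n,p,roi,z=0.093,th=None):
    x0,y0,x1,y1=roi; g=cv2.cvtColor(p,cv2.COLOR_BGR2GRAY); m=np.zeros_like(g)
    th=th or TH[n]
    m[y0:y1,x0:x1]=(g[y0:y1,x0:x1]>th)*255
    cs,_=cv2.findContours(m,cv2.RETR_EXTERNAL,cv2.CHAIN_APPROX_NONE)
    c=max(cs,key=cv2.contourArea); W=onz(n,c[:,0,:],z)[:,:2]
    r=cv2.minAreaRect((W*1000).astype(np.float32)); b=cv2.boxPoints(r)/1000
    L=[]
    for i in range(4):
        a,e=b[i],b[(i+1)%4]; u=(e-a)/np.linalg.norm(e-a); t=(W-a)@u; q=np.abs((W-a)@[-u[1],u[0]])
        L.append(linefit(1000*W[(t>.012)&(t<np.linalg.norm(e-a)-.012)&(q<.006)]))
    C=np.array([inter(L[i-1],L[i]) for i in range(4)])/1000
    return C
E
python3 - <<'E'
from h import *
pt,dt=load("top",0);ps,ds=load("side",0)
for n,p,roi,th in(("top",pt,(275,215,350,285),120),("side",ps,(305,213,365,260),170)):
    C=sheet(n,p,roi,th=th);print(n,C,C.mean(0)); e=np.roll(C,-1,0)-C;print(np.linalg.norm(e,axis=1),np.degrees(np.arctan2(e[:,1],e[:,0])))
    print(proj(n,np.c_[C,np.full(4,.093)]))
# holder contours
for n,p,roi,th in(("top",pt,(285,145,370,212),110),("side",ps,(250,200,305,250),160)):
    x0,y0,x1,y1=roi;g=cv2.cvtColor(p,cv2.COLOR_BGR2GRAY)
    m=np.zeros_like(g);m[y0:y1,x0:x1]=(g[y0:y1,x0:x1]>th)*255
    cv2.imwrite(f"pics/{n}_hm.png",cv2.resize(m[y0:y1,x0:x1],None,fx=8,fy=8,interpolation=0))
    cv2.imwrite(f"pics/{n}_hc.png",cv2.resize(p[y0:y1,x0:x1],None,fx=8,fy=8,interpolation=2))
E
```

```text
top [[ 0.411  -0.0162]
 [ 0.5047 -0.0465]
 [ 0.5411  0.0652]
 [ 0.4501  0.0954]] [0.4767 0.0245]
[0.0985 0.1175 0.0959 0.1182] [ -17.9433   71.9317  161.6444 -109.2976]
[[328.2114 279.1611]
 [340.7574 239.1395]
 [293.333  224.0891]
 [280.4115 262.6678]]
side [[ 0.4143 -0.0153]
 [ 0.5058 -0.0466]
 [ 0.5412  0.0624]
 [ 0.4505  0.0945]] [0.478  0.0238]
[0.0968 0.1146 0.0962 0.1156] [ -18.8599   72.0068  160.5498 -108.2774]
[[357.587  228.3248]
 [326.6183 219.1073]
 [309.637  244.6175]
 [341.5817 255.1075]]
```

View pics/top_hc.png

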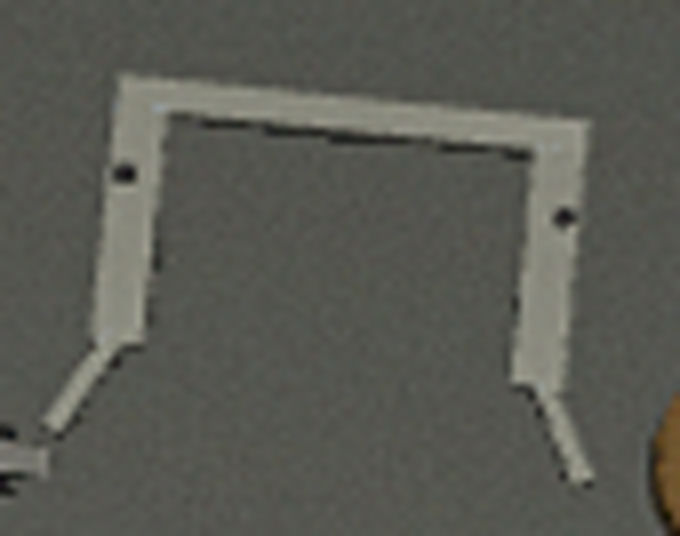

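View pics/side_hc.png

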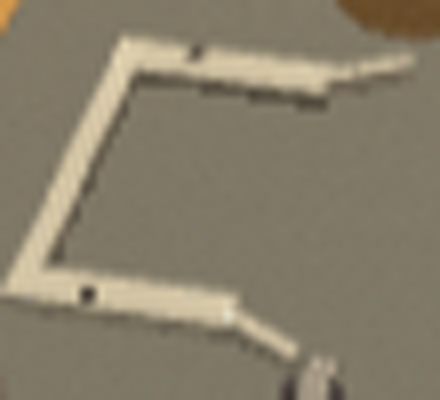

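```bash
cat > hold.py <<'E'
from h import *
M=np.array([[.1,.055],[.1,-.055],[.028,.055],[.028,-.055]])
def fit(M,W):
    a=M-M.mean(0);b=W-W.mean(0);th=np.arctan2((a[:,0]*b[:,1]-a[:,1]*b[:,0]).sum(),(a*b).sum())
    R=np.array([[np.cos(th),-np.sin(th)],[np.sin(th),np.cos(th)]]);t=W.mean(0)-R@M.mean(0)
    return th,R,t
if __name__=="__main__":
  P={"top":(np.array([[168,115],[533,152],[143,343],[513,382]]),(285,145)),
   "side":(np.array([[50,268],[137,75],[238,297],[327,94]]),(250,200))}
  Ws={}
  for n,(c,o) in P.items():
    uv=(c+.5)/8-.5+np.array(o); W=onz(n,uv,.098)[:,:2];Ws[n]=uv
    th,R,t=fit(M,W);print(n,np.degrees(th),t,"err mm",1000*(W-(M@R.T+t)))
  for i in range(4): print(tri("top",Ws["top"][i],"side",Ws["side"][i]))
  # outer corners spacing and flare ends
  for c in ((118,75),(590,122),(52,430),(585,480)):
    uv=(np.array(c)+.5)/8-.5+np.array((285,145)); print(c,(onz("top",uv,.098)[0,:2]-0))
E
python3 hold.py
```

```text
top -6.256925619767288 [ 0.5933 -0.0082] err mm [[-0.8953  0.1411]
 [-0.9329  0.4336]
 [ 1.1451 -0.0964]
 [ 0.6831 -0.4783]]
side -6.168038406271482 [ 0.5931 -0.0073] err mm [[-1.2895 -1.2956]
 [-0.1403  2.5135]
 [ 1.7992 -0.4289]
 [-0.3693 -0.7889]]
(array([0.6973, 0.0357, 0.0984]), np.float64(0.000627248847606209))
(array([ 0.687 , -0.0735,  0.095 ]), np.float64(0.0008034657228483164))
(array([0.6286, 0.0434, 0.0974]), np.float64(0.00040643866114577004))
(array([ 0.6153, -0.0664,  0.0975]), np.float64(0.0010970048777216236))
(118, 75) [0.7102 0.0507]
(590, 122) [ 0.6949 -0.0905]
(52, 430) [0.6021 0.0703]
(585, 480) [ 0.5862 -0.0873]
```

Call:
{"name": "send_rows", "arguments": {"claw": -1, "moves": [[-0.0227,-0.01745,0,0],[-0.0227,-0.01745,0,0],[-0.0227,-0.01745,0,0],[-0.0227,-0.01745,0,0],[-0.0227,-0.01745,0,0],[-0.0227,-0.01745,0,0],[-0.0227,-0.01745,0,0],[-0.0227,-0.01745,0,0],[-0.0227,-0.01745,0,0],[-0.0227,-0.01745,0,0],[-0.0227,-0.01745,0,0],[-0.0227,-0.01745,0,0],[-0.0227,-0.01745,0,0],[-0.0227,-0.01745,0,0],[-0.0227,-0.01745,0,0],[-0.0227,-0.01745,0,0],[-0.0227,-0.01745,0,0],[-0.0227,-0.01745,0,0],[-0.0227,-0.01745,0,0],[-0.0227,-0.01745,0,0]]}}

```text
clock: 2.1
eef_pos: [0.4781, 0.0239, 0.2309]
tool_rot: [0.134, 0.991, -0.0, -0.0]
ft_force: [0.5, -0.4, 0.3]
grip_width: -0.0002
```

Call:
{"name": "send_rows", "arguments": {"moves": [[0,0,0.02,0],[0,0,0.02,0],[0,0,0.02,0],[0,0,0.02,0],[0,0,0.02,0],[0,0,0,0],[0,0,0,0]]}}

```text
clock: 2.8
eef_pos: [0.4774, 0.025, 0.1312]
tool_rot: [0.134, 0.991, -0.0, -0.001]
ft_force: [0.3, 0.3, 0.6]
grip_width: 0.0001
```

Call:
{"name": "send_rows", "arguments": {"moves": [[0,0,0.01,0],[0,0,0.01,0],[0,0,0.01,0],[0,0,0.004,0],[0,0,0,0],[0,0,0,0]]}}

```text
clock: 3.4
eef_pos: [0.4779, 0.025, 0.0973]
tool_rot: [0.134, 0.991, -0.0, -0.0]
ft_force: [-0.3, -0.5, 0.4]
grip_width: 0.0002
```

```bash
python3 - <<'E'
from h import *
for n,roi in(("top",(260,190,360,290)),("side",(290,190,390,270))):
    p,d=snap(n,1);x0,y0,x1,y1=roi
    cv2.imwrite(f"pics/{n}1c.png",cv2.resize(p[y0:y1,x0:x1],None,fx=6,fy=6,interpolation=2))
E
```

```text
(no output)
```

View pics/side1c.png

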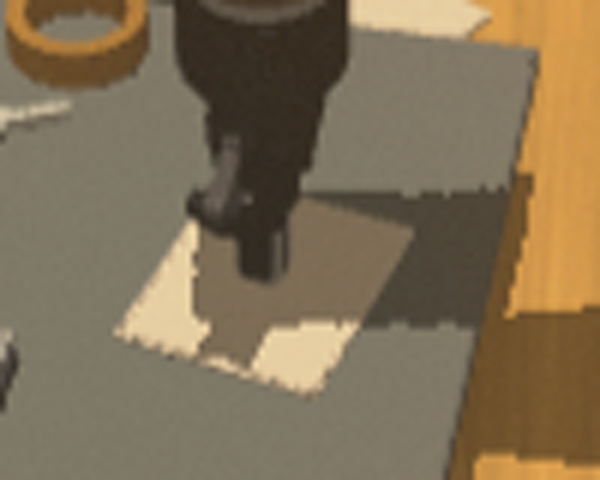

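View pics/top1c.png

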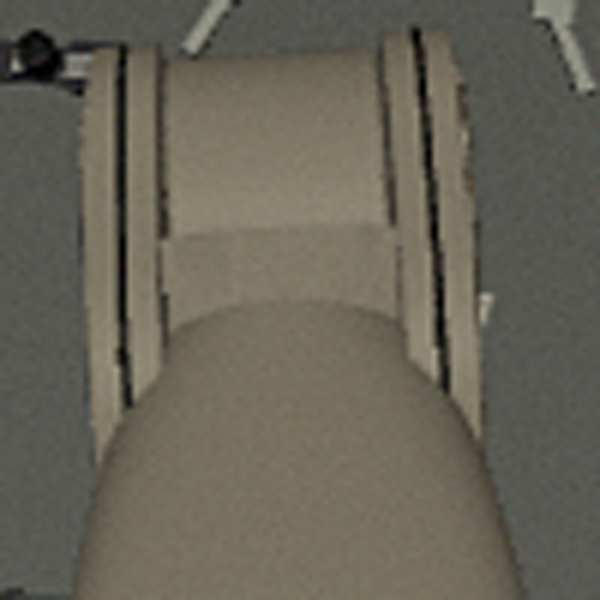

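The side view shows the shut fingertip at about (334,236), just over the sheet's middle. The arm hides the sheet from the top camera. I'll make contact gently.

Call:
{"name": "send_rows", "arguments": {"moves": [[0,0,0.001,0],[0,0,0.001,0],[0,0,0.001,0],[0,0,0,0]]}}

```text
clock: 3.9
eef_pos: [0.4777, 0.025, 0.0942]
tool_rot: [0.134, 0.991, -0.0, -0.0]
ft_force: [0.5, 0.4, 0.3]
grip_width: 0.0003
```

Call:
{"name": "send_rows", "arguments": {"moves": [[0,0,0.0005,0],[0,0,0.0005,0],[0,0,0,0]]}}

```text
clock: 4.2
eef_pos: [0.4777, 0.025, 0.0932]
tool_rot: [0.134, 0.991, -0.0, -0.0]
ft_force: [-0.1, 0.3, -0.2]
grip_width: 0.0002
```

Call:
{"name": "send_rows", "arguments": {"moves": [[0,0,0.0005,0],[0,0,0,0]]}}

```text
clock: 4.4
eef_pos: [0.478, 0.025, 0.0931]
tool_rot: [0.134, 0.991, 0.0, 0.0]
ft_force: [-0.3, 0.5, 2.1]
grip_width: -0.0001
```

Call:
{"name": "send_rows", "arguments": {"moves": [[0,0,0.0003,0],[0,0,0,0]]}}

```text
clock: 4.6
eef_pos: [0.4782, 0.025, 0.0931]
tool_rot: [0.134, 0.991, 0.0, 0.001]
ft_force: [-0.8, -0.2, 5.3]
grip_width: -0.0002
```

Call:
{"name": "send_rows", "arguments": {"moves": [[0,0,0.0002,0],[0,0,0,-0.3],[0,0,0,-0.3],[0,0,0,-0.3],[0,0,0,-0.3],[0,0,0,-0.3],[0,0,0,-0.3],[0,0,0,-0.3],[0,0,0,0]]}}

```text
clock: 5.5
eef_pos: [0.4787, 0.025, 0.0931]
tool_rot: [0.029, 1.0, 0.0, 0.001]
ft_force: [0.0, 0.9, 5.9]
grip_width: 0.0
```

```bash
cat > lk.py <<'E'
import sys
from h import *
k=sys.argv[1]
for n,roi in(("side",(240,180,390,290)),):
    p,d=snap(n,k);x0,y0,x1,y1=roi
    cv2.imwrite(f"pics/{n}{k}c.png",cv2.resize(p[y0:y1,x0:x1],None,fx=5,fy=5,interpolation=2))
print(monitor.get_obs()["tool_rot"])
E
python3 lk.py 2
```

```text
[0.0294 0.9996 0.0001 0.001 ]
```

View pics/side2c.png

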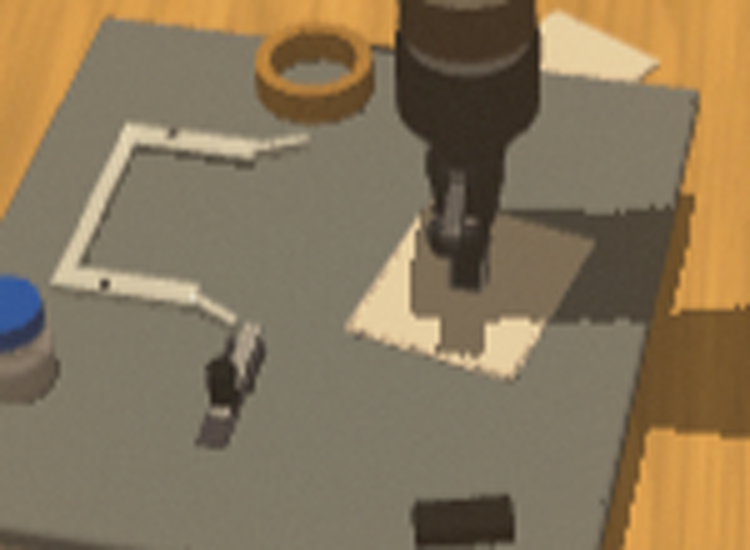

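```bash
cat > edges.py <<'E'
# usage: edges.py k  u1 v1 u2 v2 ... : sheet-edge angles from pixel segments, side view, snapped to strongest gradient across the segment
import sys
from h import *
from scipy.ndimage import map_coordinates as mc, gaussian_filter
k=sys.argv[1];a=np.array(sys.argv[2:],float).reshape(-1,4)
p,_=load("side",k);g=gaussian_filter(cv2.cvtColor(p,cv2.COLOR_BGR2GRAY).astype(float),.6)
for s in a:
    A,B=s[:2],s[2:];u=(B-A)/np.linalg.norm(B-A);nn=np.array([-u[1],u[0]])
    t=np.linspace(.08,.92,40);o=np.arange(-3,3.01,.1);pts=[]
    for f in t:
        q=A+(B-A)*f+o[:,None]*nn;v=mc(g,[q[:,1],q[:,0]],order=1);dv=np.abs(np.gradient(v));j=dv.argmax()
        if dv[j]>1: pts.append(q[j])
    W=onz("side",pts,.093)[:,:2];P,D=linefit(1000*W)
    D*=np.sign(D[np.abs(D).argmax()])
    r=(1000*W-P)@[-D[1],D[0]]
    print(len(pts),"ang",np.degrees(np.arctan2(D[1],D[0])),"mid",P/1000,"rms mm",np.sqrt(np.median(r**2)))
E
python3 edges.py 0 309.6 244.6 341.6 255.1 326.6 219.1 309.6 244.6 357.6 228.3 341.6 255.1
echo; python3 edges.py 2 309.2 245.6 343.2 256 323 225 309.2 245.6  359 228.5 343.2 256
```

```text
40 ang -17.762312 mid [0.496  0.0806] rms mm 1.2979528449235693
40 ang 71.795395 mid [0.5252 0.0083] rms mm 0.4841299747242173
40 ang 71.43001 mid [0.4314 0.0417] rms mm 0.6012742017544005

40 ang -16.441757 mid [0.4935 0.081 ] rms mm 1.4947283640011977
40 ang 63.498497 mid [0.53   0.0267] rms mm 1.9989265204205233
40 ang 70.69839 mid [0.4308 0.0401] rms mm 0.5928161157296032
```

A single contact slid round without turning the sheet: the lid's friction moment exceeds the torsion of the small contact. I'll lift, open the fingers to get two contacts about 70 mm apart, and press again.

Call:
{"name": "send_rows", "arguments": {"claw": 0.4, "moves": [[0,0,-0.01,0],[0,0,-0.005,0.5],[0,0,0,0.5],[0,0,0,0.5],[0,0,0,0.5],[0,0,0,0.5],[0,0,0,0],[0,0,0,0],[0,0,0,0],[0,0,0,0]]}}

```text
clock: 6.55
eef_pos: [0.4778, 0.025, 0.1073]
tool_rot: [0.154, 0.988, -0.0, -0.0]
ft_force: [-0.4, 0.3, -0.3]
grip_width: 0.0599
```

```bash
python3 lk.py 3
```

```text
[ 0.1536  0.9881 -0.     -0.    ]
```

View pics/side3c.png

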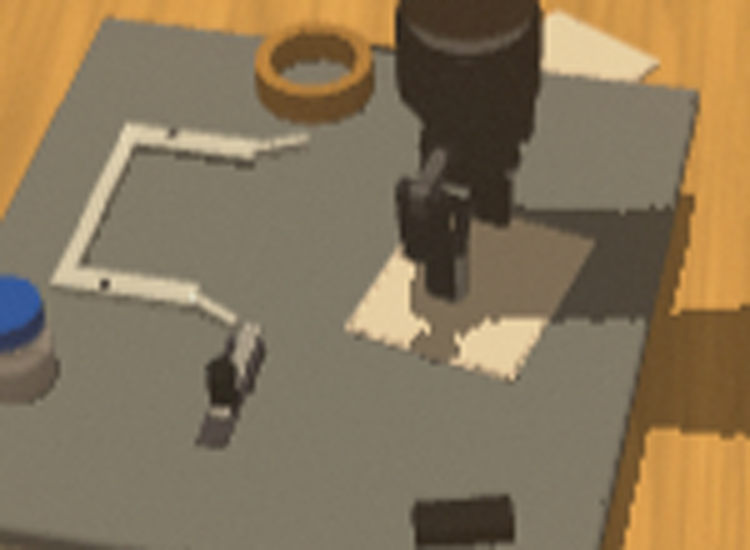

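Call:
{"name": "send_rows", "arguments": {"moves": [[0,0,0.007,0],[0,0,0.004,0],[0,0,0.001,0],[0,0,0.001,0],[0,0,0,0],[0,0,0,0]]}}

```text
clock: 7.2
eef_pos: [0.4779, 0.025, 0.0944]
tool_rot: [0.154, 0.988, 0.0, 0.0]
ft_force: [-0.1, -0.2, -0.0]
grip_width: 0.0597
```

Call:
{"name": "send_rows", "arguments": {"moves": [[0,0,0.001,0],[0,0,0.001,0],[0,0,0,0]]}}

```text
clock: 7.5
eef_pos: [0.4777, 0.025, 0.0922]
tool_rot: [0.154, 0.988, 0.0, -0.0]
ft_force: [-0.2, 0.2, -0.0]
grip_width: 0.0599
```

Call:
{"name": "send_rows", "arguments": {"moves": [[0,0,0.001,0],[0,0,0,0]]}}

```text
clock: 7.7
eef_pos: [0.4777, 0.025, 0.0912]
tool_rot: [0.154, 0.988, -0.0, -0.0]
ft_force: [0.3, -0.1, -0.1]
grip_width: 0.0602
```

Call:
{"name": "send_rows", "arguments": {"moves": [[0,0,0.0005,0],[0,0,0,0]]}}

```text
clock: 7.9
eef_pos: [0.4777, 0.025, 0.0907]
tool_rot: [0.154, 0.988, -0.0, -0.0]
ft_force: [-0.1, -0.4, 0.0]
grip_width: 0.0598
```

Call:
{"name": "send_rows", "arguments": {"moves": [[0,0,0.001,0],[0,0,0,0]]}}

```text
clock: 8.1
eef_pos: [0.4777, 0.025, 0.0897]
tool_rot: [0.154, 0.988, -0.0, -0.0]
ft_force: [-0.3, 0.7, 0.6]
grip_width: 0.0597
```

Call:
{"name": "send_rows", "arguments": {"moves": [[0,0,0.001,0],[0,0,0,0]]}}

```text
clock: 8.3
eef_pos: [0.4777, 0.025, 0.0887]
tool_rot: [0.154, 0.988, -0.0, -0.0]
ft_force: [0.4, -1.3, 0.2]
grip_width: 0.0599
```

Call:
{"name": "send_rows", "arguments": {"moves": [[0,0,0.0007,0],[0,0,0,0]]}}

```text
clock: 8.5
eef_pos: [0.4778, 0.025, 0.0881]
tool_rot: [0.154, 0.988, 0.0, 0.0]
ft_force: [-0.8, -0.0, 0.3]
grip_width: 0.0602
```

Call:
{"name": "send_rows", "arguments": {"moves": [[0,0,0.0007,0],[0,0,0,0]]}}

```text
clock: 8.7
eef_pos: [0.4783, 0.025, 0.088]
tool_rot: [0.154, 0.988, 0.0, 0.001]
ft_force: [-0.7, -0.5, 4.4]
grip_width: 0.0599
```

Call:
{"name": "send_rows", "arguments": {"moves": [[0,0,0.0003,0],[0,0,0,-0.2],[0,0,0,-0.2],[0,0,0,-0.3],[0,0,0,-0.3],[0,0,0,-0.3],[0,0,0,-0.3],[0,0,0,-0.3],[0,0,0,-0.2],[0,0,0,0]]}}

```text
clock: 9.7
eef_pos: [0.4789, 0.025, 0.088]
tool_rot: [0.049, 0.999, 0.0, 0.001]
ft_force: [0.1, -0.4, 4.5]
grip_width: 0.0599
```

```bash
python3 lk.py 4
```

```text
[0.0493 0.9988 0.0001 0.0012]
```

View pics/side4c.png

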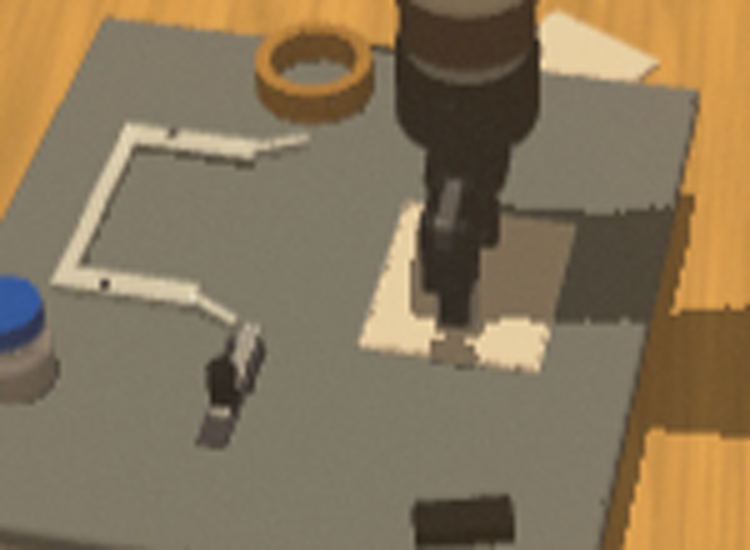

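The sheet has now turned with the tool. Its near edge runs from crop (360,345) to (541,371) and looks parallel to the holder's sides. I'll measure it.

```bash
python3 edges.py 4 312 249 348 254.2   321.5 223 312 249   354.5 226 348 254
```

```text
37 ang -3.6243782 mid [0.4835 0.0831] rms mm 1.2151381262459509
40 ang 73.908165 mid [0.5252 0.025 ] rms mm 3.053384725353732
40 ang 83.591805 mid [0.4293 0.0308] rms mm 0.3758665132078887
```

Call:
{"name": "send_rows", "arguments": {"moves": [[-0.003,-0.001,0,0],[-0.0057,-0.00195,0,0],[-0.0057,-0.00195,0,0],[-0.0057,-0.00195,0,0],[-0.0057,-0.00195,0,0],[-0.0057,-0.00195,0,0],[-0.0057,-0.00195,0,0],[-0.0057,-0.00195,0,0],[-0.0057,-0.00195,0,0],[-0.0057,-0.00195,0,0],[-0.003,-0.001,0,0],[0,0,0,0]]}}

```text
clock: 10.95
eef_pos: [0.5344, -0.0003, 0.088]
tool_rot: [0.05, 0.999, -0.0, 0.001]
ft_force: [1.0, 0.5, 4.5]
grip_width: 0.0599
```

```bash
python3 lk.py 5
```

```text
[ 0.0495  0.9988 -0.      0.0015]
```

View pics/side5c.png

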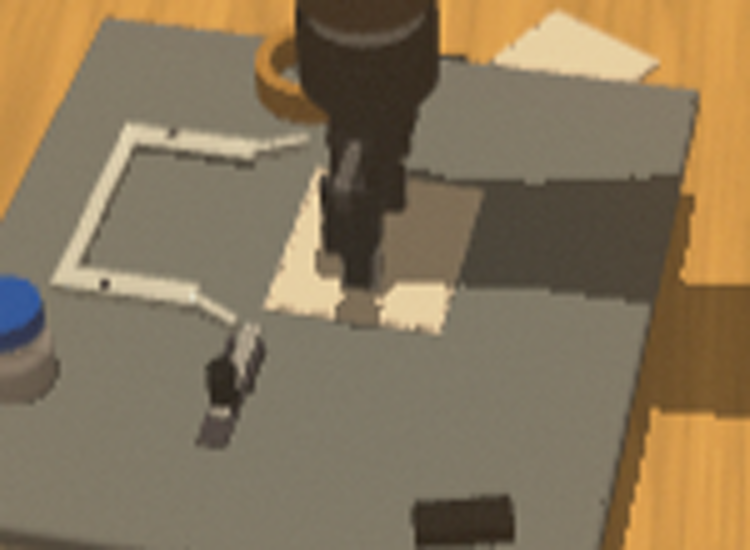

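The sheet moved with the fingers. Its near edge now runs from crop (264,308) to (441,333), clear of the latch tip at (250,330).

```bash
python3 edges.py 5 292.8 241.6 328.2 246.6   303.6 213.6 292.8 241.6   336.8 218 328.2 246.6; python3 - <<'E'
from h import *
# latch tongue tip from top view 0
for c in ((263,268),(262,260),(183,256)):
    uv=(np.array(c)+.5)/(600/185)-.5+np.array((210,120)); print(onz("top",uv,.097 if c[0]>200 else .122))
R=np.array([[.9942,.108],[-.108,.9942]]);t=np.array([.5932,-.0078])
for h in((-.009,.138),(-.009,.08)): print(h,R@h+t)
E
```

```text
38 ang -5.5996585 mid [0.5431 0.0586] rms mm 2.104242831982581
40 ang 78.93723 mid [0.5843 0.0038] rms mm 2.2057753905316875
40 ang 82.99148 mid [0.4848 0.0043] rms mm 0.4996858057292604
[[0.5928 0.0711 0.097 ]]
[[0.5987 0.0719 0.097 ]]
[[0.597  0.1269 0.122 ]]
(-0.009, 0.138) [0.5992 0.1304]
(-0.009, 0.08) [0.5929 0.0727]
```

```bash
python3 - <<'E'
s=open('edges.py').read()
s=s.replace("W=onz(\"side\",pts,.093)[:,:2];P,D=linefit(1000*W)","""W=onz("side",pts,.093)[:,:2]
    import itertools
    best=max(itertools.combinations(range(len(W)),2),key=lambda ij:(np.abs(np.cross(W-W[ij[0]],(W[ij[1]]-W[ij[0]])/np.linalg.norm(W[ij[1]]-W[ij[0]])))<.0008).sum() if np.linalg.norm(W[ij[1]]-W[ij[0]])>.04 else 0)
    i,j=best;W=W[np.abs(np.cross(W-W[i],(W[j]-W[i])/np.linalg.norm(W[j]-W[i])))<.0008];print(len(W),end=' of ')
    P,D=linefit(1000*W)""")
s=s.replace("r=(1000*W-P)","RT=np.array([[.9942,-.108],[.108,.9942]]);print('holder mm',RT@(P-[593.2,-7.8]),end=' ')\n    r=(1000*W-P)")
s="import warnings;warnings.simplefilter('ignore')\n"+s
open('edges.py','w').write(s)
E
python3 edges.py 4 312 249 348 254.2   321.5 223 312 249   354.5 226 348 254
python3 edges.py 5 292.8 241.6 328.2 246.6   303.6 213.6 292.8 241.6   336.8 218 328.2 246.6
# holder walls check in same view (left wall lip inner edge / right)
python3 edges.py 0 279.8 237 254 233.6 
```

```text
14 of holder mm [-115.3971   78.5601] 37 ang -3.2291996 mid [0.487  0.0828] rms mm 0.37505093715783283
20 of holder mm [-66.8304  34.8711] 40 ang 84.475624 mid [0.5305 0.0341] rms mm 0.2525648220851232
36 of holder mm [-167.0847   21.514 ] 40 ang 83.712555 mid [0.4294 0.0316] rms mm 0.35004211049648776
16 of holder mm [-53.0828  60.748 ] 38 ang -5.6074862 mid [0.547  0.0583] rms mm 0.4390174030597796
22 of holder mm [-8.4304 16.0812] 40 ang 83.92246 mid [0.5866 0.0091] rms mm 0.12824044828931433
28 of holder mm [-109.3354   -7.3172] 40 ang 83.19979 mid [ 0.4837 -0.0033] rms mm 0.33731528603752925
17 of holder mm [58.1252 63.4394] 40 ang -5.347455 mid [0.6578 0.049 ] rms mm 8.76231241733386e-07
```

Call:
{"name": "send_rows", "arguments": {"moves": [[-0.003,-0.0001,0,0],[-0.005,-0.0001,0,0],[-0.005,-0.0001,0,0],[-0.005,-0.0001,0,0],[-0.005,-0.0001,0,0],[-0.005,-0.0001,0,0],[-0.005,-0.0001,0,0],[-0.003,0,0,0],[0,0,0,0]]}}

```text
clock: 11.9
eef_pos: [0.5699, -0.0044, 0.0881]
tool_rot: [0.049, 0.999, 0.0, 0.001]
ft_force: [0.9, -0.8, 5.7]
grip_width: 0.0599
```

```bash
python3 lk.py 6
```

```text
[0.0494 0.9988 0.     0.0013]
```

View pics/side6c.png

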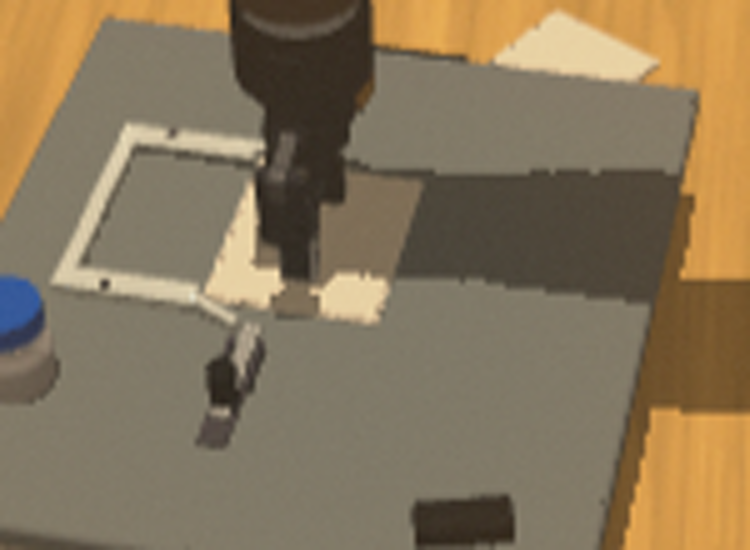

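```bash
python3 edges.py 6 292 241.3 315.5 244.5   289 216 281.5 236   325 216 317 244.5
```

```text
17 of holder mm [-43.5261  64.3752] 39 ang 5.1548862 mid [0.5569 0.0609] rms mm 0.09855298447295165
26 of holder mm [27.1322 14.3335] 40 ang 84.19076 mid [0.6217 0.0035] rms mm 0.3421449408491254
31 of holder mm [-73.4153   0.1117] 40 ang 83.22396 mid [0.5202 0.0002] rms mm 0.30603874294908856
```

Call:
{"name": "send_rows", "arguments": {"moves": [[-0.003,0,0,0],[-0.004,0,0,0],[-0.004,0,0,0],[-0.004,-0.0001,0,0],[-0.003,0,0,0],[0,0,0,0]]}}

```text
clock: 12.55
eef_pos: [0.5877, -0.0063, 0.088]
tool_rot: [0.049, 0.999, 0.0, 0.001]
ft_force: [0.4, 0.4, 5.9]
grip_width: 0.0596
```

```bash
python3 lk.py 7
```

```text
[0.0494 0.9988 0.     0.0012]
```

View pics/side7c.png

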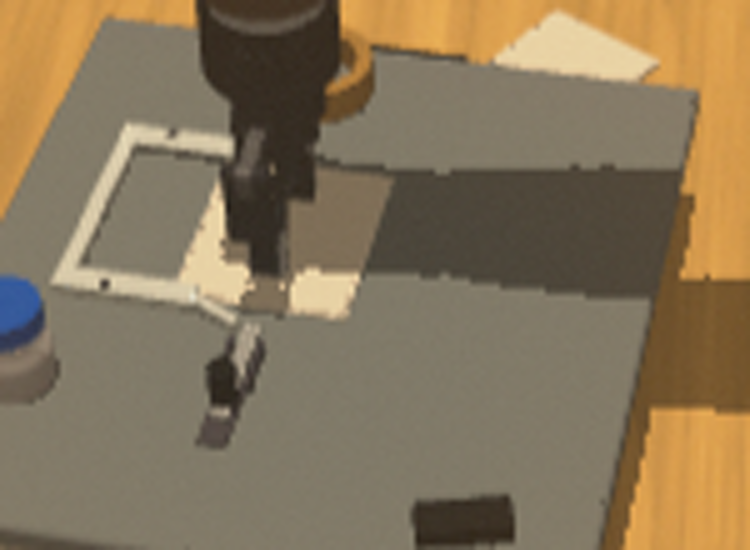

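The front edge has entered under both lips with no reaction force. Continuing.

Call:
{"name": "send_rows", "arguments": {"moves": [[-0.003,0,0,0],[-0.005,-0.0001,0,0],[-0.005,0,0,0],[-0.005,-0.0001,0,0],[-0.005,0,0,0],[-0.005,-0.0001,0,0],[-0.005,0,0,0],[-0.005,-0.0001,0,0],[-0.005,0,0,0],[-0.003,0,0,0],[0,0,0,0]]}}

```text
clock: 13.7
eef_pos: [0.6334, -0.0112, 0.0881]
tool_rot: [0.049, 0.999, 0.0, 0.001]
ft_force: [1.5, 0.0, 5.1]
grip_width: 0.0597
```

```bash
python3 lk.py 8
```

```text
[ 0.0494  0.9988 -0.      0.0013]
```

View pics/side8c.png

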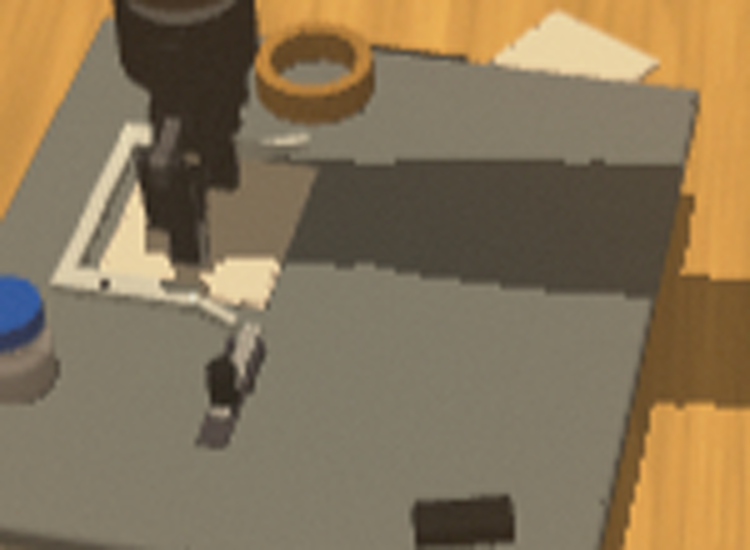

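Call:
{"name": "send_rows", "arguments": {"moves": [[-0.0015,0,0,0],[-0.0015,0,0,0],[-0.0015,0,0,0],[-0.0015,0,0,0],[-0.0015,0,0,0],[0,0,0,0]]}}

```text
clock: 14.35
eef_pos: [0.6404, -0.0119, 0.0881]
tool_rot: [0.049, 0.999, 0.0, 0.001]
ft_force: [-0.6, 0.8, 5.5]
grip_width: 0.0596
```

Call:
{"name": "send_rows", "arguments": {"moves": [[-0.001,0,0,0],[0,0,0,0]]}}

```text
clock: 14.55
eef_pos: [0.6413, -0.0119, 0.0881]
tool_rot: [0.049, 0.999, 0.0, 0.001]
ft_force: [-0.8, 0.2, 6.1]
grip_width: 0.0598
```

Call:
{"name": "send_rows", "arguments": {"moves": [[-0.001,0,0,0],[0,0,0,0]]}}

```text
clock: 14.75
eef_pos: [0.6422, -0.0121, 0.0881]
tool_rot: [0.049, 0.999, 0.0, 0.001]
ft_force: [0.1, 0.3, 6.6]
grip_width: 0.0596
```

Call:
{"name": "send_rows", "arguments": {"moves": [[-0.001,0,0,0],[0,0,0,0]]}}

```text
clock: 14.95
eef_pos: [0.6432, -0.0121, 0.0881]
tool_rot: [0.049, 0.999, 0.0, 0.001]
ft_force: [-0.5, -0.1, 5.5]
grip_width: 0.0598
```

Call:
{"name": "send_rows", "arguments": {"moves": [[-0.001,0,0,0],[0,0,0,0]]}}

```text
clock: 15.15
eef_pos: [0.6437, -0.0122, 0.0881]
tool_rot: [0.049, 0.999, 0.0, 0.0]
ft_force: [-2.4, 0.3, 6.4]
grip_width: 0.0599
```

Call:
{"name": "send_rows", "arguments": {"moves": [[-0.001,0,0,0],[0,0,0,0]]}}

```text
clock: 15.35
eef_pos: [0.6437, -0.0122, 0.0881]
tool_rot: [0.049, 0.999, 0.0, -0.001]
ft_force: [-4.0, 1.5, 8.5]
grip_width: 0.0599
```

Call:
{"name": "send_rows", "arguments": {"moves": [[-0.001,0,0,0],[0,0,0,0]]}}

```text
clock: 15.55
eef_pos: [0.6437, -0.0122, 0.088]
tool_rot: [0.049, 0.999, 0.0, -0.002]
ft_force: [-6.6, 0.4, 10.6]
grip_width: 0.0598
```

```bash
python3 lk.py 9; python3 - <<'E'
import cv2
p=cv2.imread("pics/side9.png")[195:260,245:325]
cv2.imwrite("pics/side9d.png",cv2.resize(p,None,fx=9,fy=9,interpolation=2))
E
```

```text
[ 0.0493  0.9988  0.0002 -0.0016]
```

View pics/side9d.png

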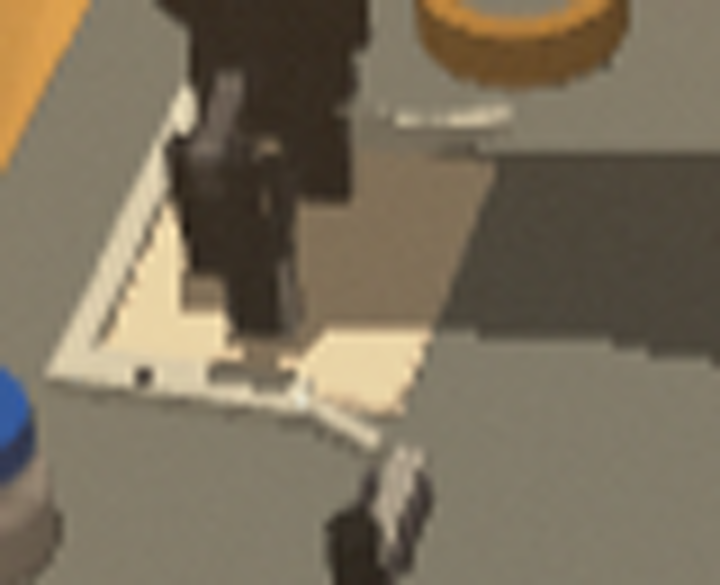

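```bash
python3 edges.py 9 299.9 212.9 289.3 240.3
```

```text
30 of holder mm [0.9453 1.5531] 40 ang 82.9263 mid [ 0.5943 -0.0064] rms mm 0.32491295802824627
```

Advance stopped at TCP x = 0.6437 while the push force rose to 6.6 N, and the rear edge sits about 1 mm from the mouth line: the sheet is home. I'll lift straight up, shut the fingers and look for the post.

Call:
{"name": "send_rows", "arguments": {"moves": [[0,0,-0.003,0],[0,0,-0.01,0],[0,0,-0.02,0],[0,0,-0.02,0],[0,0,-0.02,0],[0,0,0,0]]}}

```text
clock: 16.2
eef_pos: [0.648, -0.0125, 0.1637]
tool_rot: [0.049, 0.999, 0.0, 0.003]
ft_force: [0.7, -0.2, 0.4]
grip_width: 0.0596
```

Call:
{"name": "send_rows", "arguments": {"claw": -1, "moves": [[0.004,0.019,0,0],[0.004,0.019,0,0],[0.004,0.019,0,0],[0.004,0.019,0,0],[0.004,0.019,0,0],[0.004,0.019,0,0],[0.004,0.019,0,0],[0.004,0.019,0,0],[0.004,0.019,0,0],[0.004,0.019,0,0],[0,0,0,0]]}}

```text
clock: 17.3
eef_pos: [0.6237, 0.1839, 0.1592]
tool_rot: [0.047, 0.999, 0.0, -0.001]
ft_force: [1.3, 0.2, 0.1]
grip_width: -0.0001
```

```bash
python3 lk.py 10; python3 - <<'E'
import cv2
from h import *
p,d=snap("top",10)
cv2.imwrite("pics/top10c.png",cv2.resize(p[130:230,220:400],None,fx=4.4,fy=4.4,interpolation=2))
E
```

```text
[ 0.0481  0.9988 -0.0002 -0.0004]
```

View pics/side10c.png

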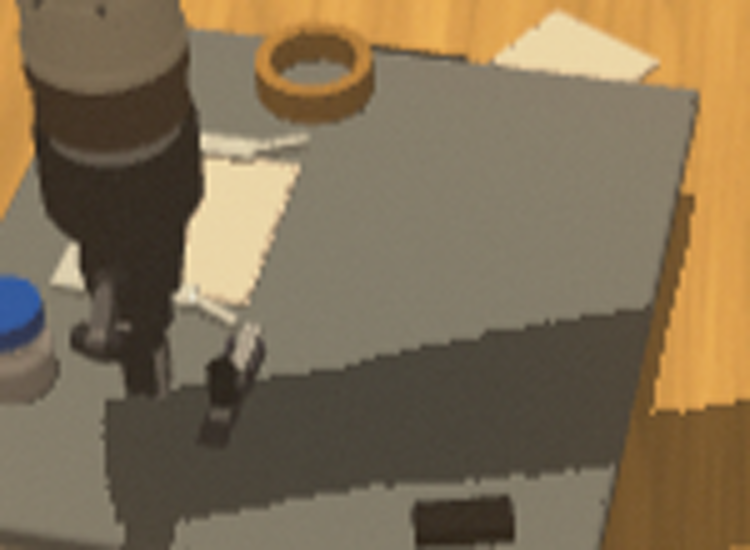

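View pics/top10c.png

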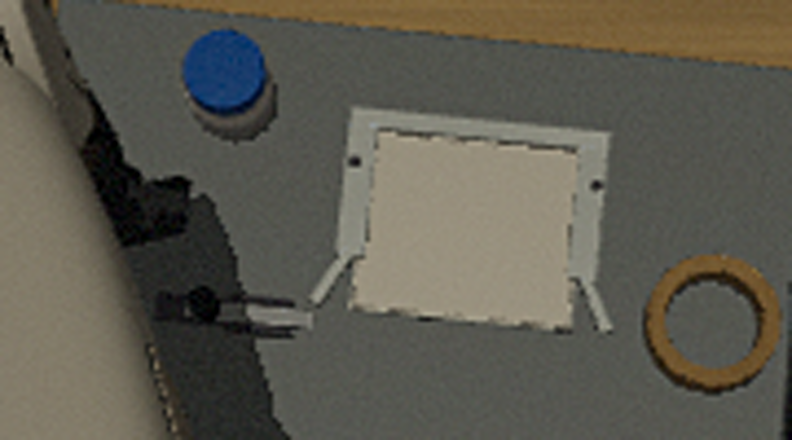

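```bash
python3 - <<'E'
from h import *
p,d=load("top",10)
C=sheet("top",p,(300,155,352,206),th=125)
RT=np.array([[.9942,-.108],[.108,.9942]]);t=np.array([.5932,-.0078])
print("sheet holder mm",1000*(C-t)@RT.T, 1000*(C.mean(0)-t)@RT.T)
print(proj("top",np.c_[C,np.full(4,.093)]))
# holder again in this view: stop-face top corners & predicted sheet-home corners
H=np.array([[0,.06],[0,-.06],[.1,.055],[.1,-.055]]);W=H@RT+t
uv=proj("top",np.c_[W,[.093,.093,.098,.098]]);print((uv+.5-[220,130])*4.4-.5)
# post
g0,_=load("top",0)
a=(np.array([203,299])+.5)/4.4-.5+[220,130]; b=(np.array([222,360])+.5)/5-.5+[240,180]
P,e=tri("top",a,"side",b);print("post",P,e,1000*RT@(P[:2]-t))
E
python3 - <<'E'
import cv2
p=cv2.imread("pics/side10.png")[225:275,260:310]
q=cv2.imread("pics/top10.png")[180:215,245:295]
cv2.imwrite("pics/s10e.png",cv2.resize(p,None,fx=11,fy=11,interpolation=2))
cv2.imwrite("pics/t10e.png",cv2.resize(q,None,fx=12,fy=12,interpolation=2))
E
```

```text
sheet holder mm [[  2.0673 -61.8697]
 [110.2437 -55.4838]
 [109.929   69.3017]
 [  1.9395  57.7024]] [56.0449  2.4126]
[[350.0276 203.9976]
 [351.6137 159.6456]
 [300.     154.6303]
 [300.     198.9966]]
[[349.0828 308.3665]
 [570.0248 330.6933]
 [377.5255 127.6458]
 [578.824  147.7265]]
post [0.5991 0.1273 0.1255] 0.0007277172132337185 [ -8.7322 134.9414]
```

View pics/s10e.png

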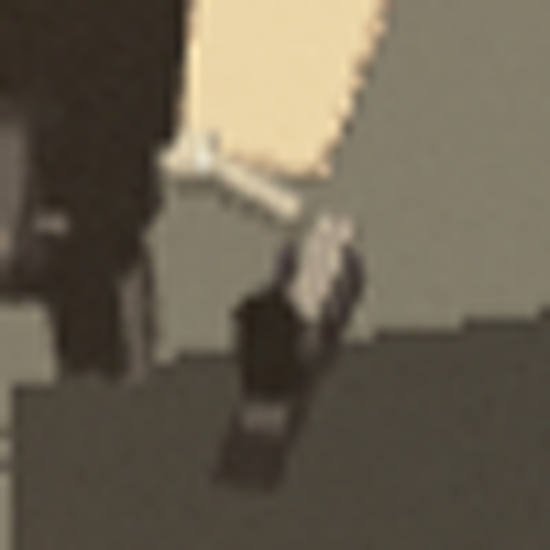

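View pics/t10e.png

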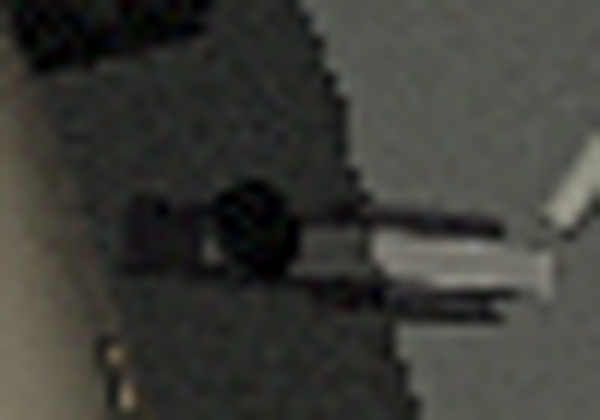

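The post top triangulates to holder (-8.7, 135) mm, z ≈ 0.125, so the latch is about 3 mm from open. The sheet's rear corners in the top view, crop (350,308) and (573,330), agree with the predicted home corners (349,308) and (570,331). Next I'll go to the far side of the post and descend.

Call:
{"name": "send_rows", "arguments": {"moves": [[0.0094,-0.0118,0,0],[0.0094,-0.0118,0,0],[0,0,0,0],[0,0,0.015,0],[0,0,0.015,0],[0,0,0.015,0],[0,0,0.006,0],[0,0,0,0],[0,0,0,0]]}}

```text
clock: 18.3
eef_pos: [0.6042, 0.1589, 0.1096]
tool_rot: [0.05, 0.999, 0.0, 0.0]
ft_force: [-0.3, -0.5, -0.0]
grip_width: 0.0001
```

```bash
python3 lk.py 11;python3 - <<'E'
import cv2
p=cv2.imread("pics/side11.png")[215:285,250:320]
cv2.imwrite("pics/s11e.png",cv2.resize(p,None,fx=8,fy=8,interpolation=2))
E
```

```text
[0.0495 0.9988 0.0002 0.0008]
```

View pics/s11e.png

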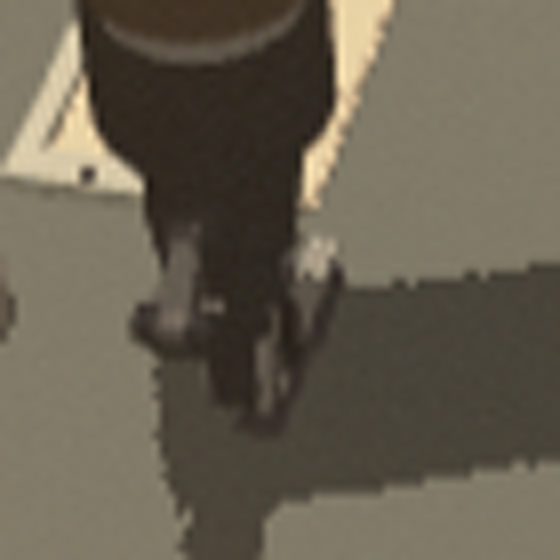

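Call:
{"name": "send_rows", "arguments": {"moves": [[0.001,0,0.002,0],[0,-0.003,0,0],[0,-0.003,0,0],[0,-0.003,0,0],[0,-0.003,0,0],[0,-0.003,0,0],[0,0,0,0]]}}

```text
clock: 19.05
eef_pos: [0.6012, 0.1437, 0.1073]
tool_rot: [0.05, 0.999, -0.0, 0.0]
ft_force: [0.2, 0.5, 0.3]
grip_width: 0.0
```

Call:
{"name": "send_rows", "arguments": {"moves": [[0,-0.003,0,0],[0,-0.003,0,0],[0,-0.003,0,0],[0,-0.003,0,0],[0,-0.003,0,0],[0,0,0,0]]}}

```text
clock: 19.65
eef_pos: [0.5996, 0.1285, 0.1071]
tool_rot: [0.05, 0.999, -0.0, -0.0]
ft_force: [0.3, 1.1, 0.9]
grip_width: -0.0006
```

```bash
python3 lk.py 12;python3 - <<'E'
import cv2
p=cv2.imread("pics/side12.png")[205:275,250:320]
cv2.imwrite("pics/s12e.png",cv2.resize(p,None,fx=8,fy=8,interpolation=2))
E
```

```text
[ 0.0497  0.9988 -0.0004 -0.    ]
```

View pics/s12e.png

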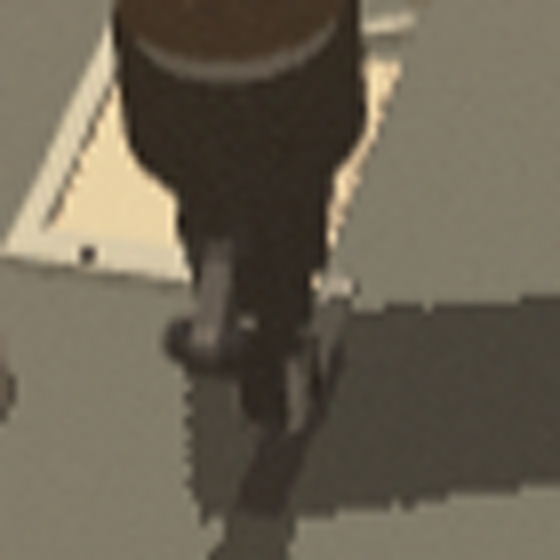

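The latch tongue tip has moved with the post (tip now about (292,241)). Pushing on.

Call:
{"name": "send_rows", "arguments": {"moves": [[0,-0.003,0,0],[0,-0.003,0,0],[0,-0.003,0,0],[0,-0.003,0,0],[0,-0.003,0,0],[0,0,0,0]]}}

```text
clock: 20.3
eef_pos: [0.598, 0.1135, 0.107]
tool_rot: [0.05, 0.999, -0.0, -0.0]
ft_force: [-0.5, -0.4, 0.1]
grip_width: -0.0001
```

Call:
{"name": "send_rows", "arguments": {"moves": [[0,-0.002,0,0],[0,-0.002,0,0],[0,-0.002,0,0],[0,0,0,0]]}}

```text
clock: 20.7
eef_pos: [0.5974, 0.1079, 0.107]
tool_rot: [0.05, 0.999, -0.0, -0.0]
ft_force: [-0.4, 1.4, -0.4]
grip_width: 0.0002
```

Call:
{"name": "send_rows", "arguments": {"moves": [[0,-0.002,0,0],[0,-0.002,0,0],[0,0,0,0]]}}

```text
clock: 21.0
eef_pos: [0.5973, 0.1066, 0.1072]
tool_rot: [0.049, 0.999, 0.003, 0.0]
ft_force: [0.1, 8.2, -0.5]
grip_width: 0.0002
```

```bash
python3 lk.py 13;python3 - <<'E'
import cv2
p=cv2.imread("pics/side13.png")[205:275,250:320]
cv2.imwrite("pics/s13e.png",cv2.resize(p,None,fx=8,fy=8,interpolation=2))
E
```

```text
[0.0486 0.9988 0.0024 0.    ]
```

View pics/s13e.png

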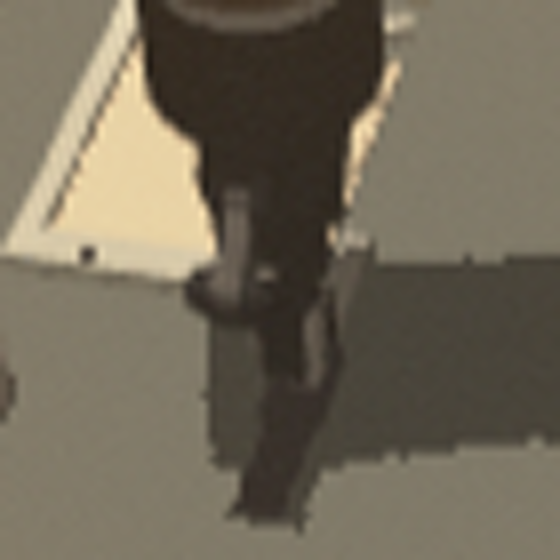

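Call:
{"name": "send_rows", "arguments": {"moves": [[0,-0.001,0,0],[0,0,0,0]]}}

```text
clock: 21.25
eef_pos: [0.5973, 0.1065, 0.1072]
tool_rot: [0.048, 0.999, 0.003, 0.0]
ft_force: [0.3, 9.9, -1.7]
grip_width: -0.0003
```

Call:
{"name": "send_rows", "arguments": {"moves": [[0,0.004,0,0],[0,0.01,0,0],[0,0.015,0,0],[0,0,-0.02,0],[0,0,-0.03,0],[0,0.03,-0.03,0],[0,0.03,-0.03,0],[0,0.03,0,0],[0,0.03,0,0],[0,0.03,0,0],[0,0.03,0,0],[0,0,0,0]]}}

```text
clock: 22.45
eef_pos: [0.6171, 0.3161, 0.2161]
tool_rot: [0.047, 0.999, 0.0, -0.0]
ft_force: [0.2, 0.2, -0.6]
grip_width: 0.0002
```

```bash
python3 lk.py 14; python3 - <<'E'
import cv2
from h import *
p,d=snap("top",14)
cv2.imwrite("pics/top14c.png",cv2.resize(p[130:230,220:400],None,fx=4.4,fy=4.4,interpolation=2))
E
```

```text
[ 0.0476  0.9989 -0.0003 -0.0002]
```

View pics/side14c.png

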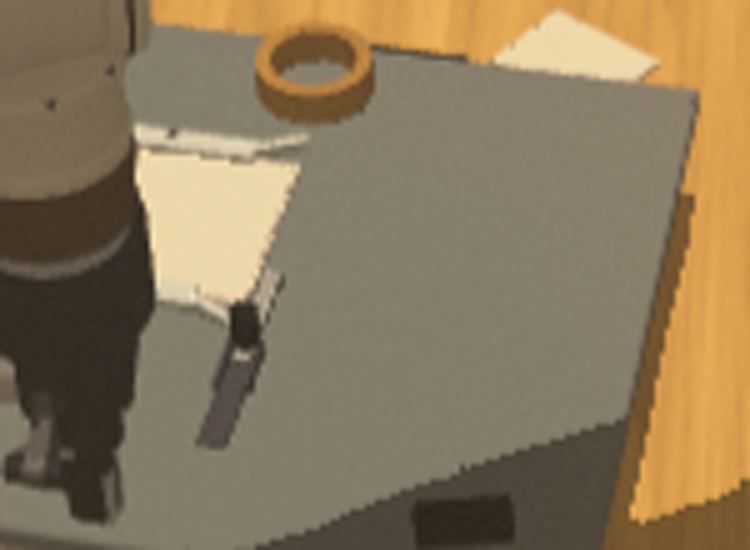

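View pics/top14c.png

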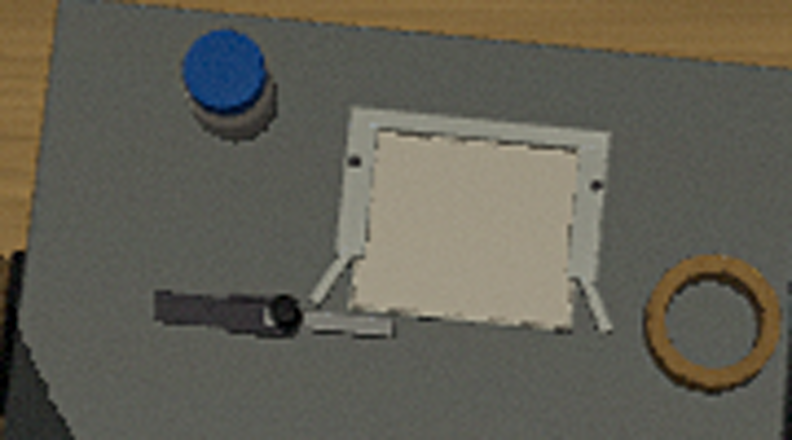

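```bash
python3 - <<'E'
from h import *
RT=np.array([[.9942,-.108],[.108,.9942]]);t=np.array([.5932,-.0078])
for c,z in(((394,327),.097),((285,312),.122),((317,303),.098),((605,328),.098)):
    uv=(np.array(c)+.5)/4.4-.5+[220,130]; print(c,1000*RT@(onz("top",uv,z)[0,:2]-t))
a=(np.array([285,312])+.5)/4.4-.5+[220,130]; b=(np.array([244,308])+.5)/5-.5+[240,180]
P,e=tri("top",a,"side",b);print(P,e,1000*RT@(P[:2]-t))
# before/after diff for bystanders
p0,_=load("top",0);p1,_=load("top",14)
d=cv2.absdiff(p0,p1).max(2);d=cv2.medianBlur(d,5)
n,l,s,c=cv2.connectedComponentsWithStats((d>30).astype(np.uint8))
print([(tuple(x[:5])) for x in s[1:]])
E
```

```text
(394, 327) [-8.4332 34.6184]
(285, 312) [-10.9358  91.5973]
(317, 303) [ 0.198  77.2068]
(605, 328) [  2.4252 -78.3241]
[0.5935 0.0845 0.1224] 0.002713765728156376 [-9.6475 91.7678]
[(np.int32(0), np.int32(57), np.int32(311), np.int32(423), np.int32(56783)), (np.int32(290), np.int32(160), np.int32(61), np.int32(47), np.int32(2008)), (np.int32(263), np.int32(196), np.int32(25), np.int32(8), np.int32(85)), (np.int32(281), np.int32(224), np.int32(60), np.int32(55), np.int32(2145)), (np.int32(232), np.int32(338), np.int32(1), np.int32(1), np.int32(1)), (np.int32(283), np.int32(415), np.int32(55), np.int32(29), np.int32(643)), (np.int32(346), np.int32(420), np.int32(4), np.int32(4), np.int32(11)), (np.int32(354), np.int32(426), np.int32(3), np.int32(2), np.int32(5)), (np.int32(354), np.int32(438), np.int32(14), np.int32(22), np.int32(170)), (np.int32(314), np.int32(440), np.int32(16), np.int32(5), np.int32(53)), (np.int32(331), np.int32(443), np.int32(1), np.int32(2), np.int32(2)), (np.int32(334), np.int32(444), np.int32(2), np.int32(1), np.int32(2)), (np.int32(308), np.int32(445), np.int32(61), np.int32(35), np.int32(809)), (np.int32(310), np.int32(447), np.int32(4), np.int32(3), np.int32(11)), (np.int32(306), np.int32(451), np.int32(3), np.int32(4), np.int32(10)), (np.int32(352), np.int32(477), np.int32(4), np.int32(3), np.int32(9)), (np.int32(295), np.int32(478), np.int32(1), np.int32(2), np.int32(2))]
```

View pics/top14.png

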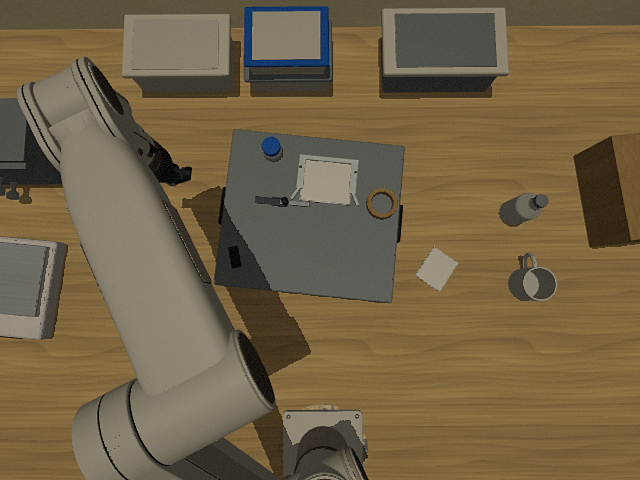

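The tongue tip is at y ≈ 34.6 mm and the post at about 92 mm, which is fully across. The sheet is home, the bystanders show no change and the arm is clear.

```bash
python3 - <<'E'
from workcell import order
print(order.job_done())
E
```

```text
the job is handed in; nothing more can be done
None
```

The sheet is home against the end stop and the latch is fully across behind it. The arm was clear of everything when I handed the job in at about 22.5 s.

**What I did**
- **Turning:** The first press, with the fingers shut, slid round without turning the sheet. I pressed again with the fingers open 60 mm, turned the sheet about 12° and dragged it in under the lips. Presses stayed at about 11 N or less.
- **Stop:** The slide stopped at TCP x = 0.6437, where I expected the stop, with about 7 N of push.
- **Latch:** I pushed the post with the shut fingers until it stopped at about 10 N.

**Last checks**
- **Sheet:** The rear edge reads within 1 mm of the mouth line. Its corners match the predicted home position to about 2 mm.
- **Latch:** The tip is at y ≈ 34.6 mm against 35 mm expected. The post is at about 92 mm against 93 mm.
- **Bystanders:** Comparing the top view before and after shows no change at the tape roll, jar, eraser, mug, spray or small bench sheet. In the last picture the arm hid the screwdriver and the large bench sheet, though it never went near them.

**Readings that disagreed**
- The automatic outline of the sheet in its final place ran into the holder, so I discarded it and compared corners instead.
- Some side-view edge fits were spoiled by the gripper's shadow, so I relied on the rear edge.

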